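Move the slide rack from the draining stand to the drying stand and latch it home

ROBOT

A 6-joint arm with a two-finger parallel gripper is mounted at the origin on a cart in front of the work surface, level with it; the furniture and walls round the work are solid. World frame = base frame: x ahead of the robot, y to its left, z up, the work surface at z = 0. Lengths are in m, angles in rad, forces in N, time in s.
With the tool pointing down it reaches from about 0.375 to 0.975 m from the base axis. Payload 3.8 kg.
Tool frame: the origin (TCP) lies on the centre line of the jaws, within the pads' length; the fingertips stand 17 mm ahead of it and the grasp point (between the pads) lies 2 mm behind it (bot.tip_extent is the distance from the TCP to the fingertips, in m); z points along the fingers, y is the line along which they close (so a half turn about z gives the same grasp; the last joint's range is limited). The gripper opens to 85 mm and grips with 20 to 120 N. Pads are 22 mm wide; open, the fingers measure 114 mm over their backs; the gripper's body (76 mm by 85 mm) begins 54 mm behind the grasp point. The pads swing forward as they close: fully open they stand 13 mm farther back than shut.
Start: joints at [1.183, 0.264, 1.604, -0, 1.274, -0.037], TCP at [0.232, 0.634, 0.248] pointing down, gripper open.
Joint ranges: [-2.63, 2.63], [-0.94, 2.18], [0.31, 2.57], [-1.31, 4.45], [0, 2.66], [-2.55, 2.55]. Speed limits (rad/s): [2.57, 2.57, 3.14, 3.14, 3.14, 3.14].

INTERFACE

Orientations are given as a rotation vector (axis times angle).
In Python, from workcell import readout, read_camera, finish_job, bot gives the robot as it stands.
- The arm moves only by the tool jog_arm, never from a script. Its argument "deltas" is one flat list of numbers, 7 for each row, row after row: the shift along the tool's x, y, z in m, then the turn, a rotation vector about the tool's x, y, z in degrees, then the gripper command: -1 is shut, 1 is fully open, values between are in proportion. A call has 1 to 8 rows; each row is the pose to reach, as a shift and turn from the pose commanded when the call began, along the tool's axes at that moment; what a row does not reach only later rows make up. A row lasts 1/10 s, in which the tool goes at most 50 mm and 8.59 degrees, less where a joint would pass 70% of its speed; a pose out of reach is approached as far as the arm can. A call with a gripper value outside its range is refused whole. The fingers move at their own pace and stop on an object; "squeeze" is the grip in N (left out, the last holds). Time passes only in rows, so rows that repeat a pose let the fingers close. It gives the time, the measured TCP pose, the force, the opening and the grip force at its end, in the units of the state.
- readout.read_state(): the state, without advancing time (a new reading comes with each control period).
- read_camera(name): name is "scene" or "top" or "wrist"; returns a dict with "color" (480x640x3 uint8, blue, green, red), "fx", "fy", "cx", "cy" (pixels), "dist" ([k1, k2, p1, p2, k3] as OpenCV has them; the pictures are not rectified), "origin" and "attitude" of the camera in the world. Camera axes: x right, y down, z forward; pixel columns grow to the right and rows downward; lengths in m; the calibration is good to about 2 mm. A picture is of the moment at which its call begins. There is no depth.
- finish_job(): hands the job in; it is judged then, once.
The state is a dict: "time": time; "q": joint angles; "joint_vel": joint speeds; "joint_torque": joint torques, N m; "tool_pos": TCP position; "tcp_rot": TCP orientation; "wrist_force": force on the tool from outside, world axes, zero at the start; "torque": the same for the moment, N m; "width": opening from 0.0 (shut) to 1.0 (fully open); "grip_force": force on a finger pad.
Only numpy, scipy, OpenCV 4.12 (cv2) and the standard library are available. Lean on these libraries where they do the work, as an engineer would, in place of code of your own. Each camera call takes 0.05 s, during which the arm holds its last target. There are 200 camera calls.

TASK

Lift the hanging slide rack by its blue handle off the grey draining stand and hang it on the prongs of the blue drying stand, without setting it down on the way and keeping it level. Then slide it along the prongs, gently, until the orange keeper has snapped up behind its rod and the rod sits held against the rubber buffer, without driving the buffer to its stop; let go and leave the things lying around alone.

Things in the scene. Friction and masses are not known exactly. Their poses are not given: they have to be found in the camera images.
- slide_rack: Steel wire rack with glass slides, 0.21 to 0.42 kg. Origin at the centre of its round hanging rod, 8 mm thick, lying along the rack's y; z up. Collars 18 mm in diameter on the rod (|y| = 43 to 49 mm) keep it on the prongs. Stem 14 mm wide below it. Hangs at first on the draining stand, its x along the stand's x.
- handle (a point): Centre of the rack's blue upright handle plate, 34 mm above the rod: 12 mm thick along the rack's x, 36 mm wide along y, from 10 to 58 mm above the rod's centre. Axes as the rack's.
- basket (a point): Centre of the basket's underside, 105 mm below the rod. Basket: x +-30, y +-49 mm, 45 mm high, wider than the prongs; over it, 43 mm below the rod, an arch bar 6 mm thick along y (94 mm). So with the rod over the prongs it can rise only 28 mm above rest: to come off or on, lift the rod 10 to 25 mm and move it along x until the basket is clear of the tips.
- drain_stand: Fixed grey stand, 13 x 11 cm. Origin on the worktop below the saddle's middle; x runs along the prongs from tips to column. Two steel prongs 8 mm wide at y = +-32 mm, upper face at z = 128 mm (resting rod's centre: 132 mm), x = -24 mm to the column at 58 mm. Tips (x = -24 to -18 mm) rise 8 mm above the upper face, a step behind the saddle (x = 14 to 22 mm) 7 mm.
- dry_stand: Fixed blue stand, 19 x 11 cm. Origin on the worktop, x along the prongs from tips to column. Prongs 8 mm wide at y = +-32 mm, upper face at z = 128 mm (resting rod's centre: 132 mm); tips at x = -24 to -18 mm rise 8 mm; column at x = 112 mm; nothing higher than z = 150 mm. The rod can be lowered on to bare prongs at x = -14 to 1 mm. Beyond is the stop block.
- dry_landing (a point): Point on the drying stand at x = -7, y = 0, z = 132 mm: the rod's centre when just hung. From here the rod slides along the stand's x. A blue stop block is clamped on the prongs at a place that differs each time and is not reported: the latched rod's centre lies at stand x = 20 to 64 mm. Lips over the prongs (12 mm above them) let the rod in only by sliding, not from above.
- keeper (a joint): Orange sprung keeper of the stop block, rad: 0 = up. Its two teeth (|y| = 20 to 25 mm, 30 degree ramp beginning 16 mm before the latched rod's centre) stand 5 mm above the prongs; the sliding rod presses them down (to about 0.12) with some 2 to 5 N of push, and they snap up to 0 behind the rod (on the robot's side) when it is home.
- buffer (a joint): Rubber-faced spring buffer at the end of the slide, m: 0 = out, grows as the rod pushes it along the stand's x; 2 N/mm. The keeper snaps up at about 2.5 to 3.5 mm (5 to 7 N, friction on the prongs apart); let go, the rod then stays held between keeper and buffer at about 2.2 mm. Must not be driven beyond 5.5 mm (11 N); hard stop at 6.5 mm.
- timer: White bench timer with red buttons, 62 x 62 x 19 mm, loose; leave alone. Origin at the centre of its underside.
- red_bottle: White plastic bottle with red cap, 66 mm in diameter, 138 mm high, loose; leave alone. Origin at the centre of its underside.
- marker: Black and white marker pen lying down, 142 mm long, 18 mm high, loose; leave alone. Origin at the centre of its underside.
- petri: Clear dish, 74 mm in diameter, 14 mm high, loose; leave alone. Origin at the centre of its underside.

How it is judged:
On the way, in this order (a step that is already met when the one before it is completed fails the run):
1. the rack is off the draining stand, hanging free (distance between slide_rack and drain_stand above 0.143 m and contact force between slide_rack and drain_stand below 0.05 N), for 0.1 s.
2. its rod is over the prongs of the drying stand (x of slide_rack in the frame of dry_stand above -0.015 m and y of slide_rack in the frame of dry_stand between -0.012 and 0.012 m and z of slide_rack in the frame of dry_stand between 0.129 and 0.163 m), for 0.1 s.
At the end, for the whole second after the job is handed in: The rack hangs released and at rest on the prongs of the drying stand, rod across the prongs within 0.1 rad, level within 0.12 rad, the keeper up (below 0.04 rad) on the robot's side of the rod and the rod holding the buffer 1 to 4.5 mm in (value of joint buffer between 0.001 and 0.0045 m and value of joint keeper below 0.04 rad and z of slide_rack in the frame of dry_stand between 0.128 and 0.137 m and angle between the y axis of slide_rack and the y axis of dry_stand, either way round below 0.1 rad and angle between slide_rack's own z axis and vertical below 0.12 rad and linear speed of slide_rack below 0.02 m/s); the robot touches nothing.
It fails at once if the rack is tilted more than 0.25 rad (angle between slide_rack's own z axis and vertical above 0.25 rad).
It fails at once if the rack is set down on or lowered to the worktop (origin below 0.108 m) (height (world z) of slide_rack below 0.108 m).
It fails at once if the buffer is driven in beyond 5.5 mm (11 N) (value of joint buffer above 0.0055 m).
It fails at once if the rack is forced on either stand with more than 25 N, or the timer, bottle, marker or dish is moved more than 20 mm (contact force between slide_rack and dry_stand above 25 N or contact force between slide_rack and drain_stand above 25 N or distance of any of timer, red_bottle, marker, petri from where it was at the start of the episode above 0.02 m).
It also fails if it takes over 48 s, if anything falls off the work surface, if the arm or the gripper's body presses on something with over 40 N, if the wrist force passes 120 N, or if a joint passes its speed limit or range.

## Working session

There is one attempt and no reset: what is moved stays moved. The work goes in short steps, Python scripts to look and compute and a tool call to move; the robot and the scene stay as the last step left them, time stands still between calls to the robot, and variables do not carry over. Pictures are saved under pics/ and viewed, at most 10 in all, crops included, and the job is handed in when it is done.

Besides the shell and the picture viewer there is one more tool, called after "Request:" as a command line: name --argument value ..., lists and objects as JSON in quotes. jog_arm: Moves the arm, as the interface text tells. Its arguments: {"type":"object","properties":{"deltas":{"type":"array"},"squeeze":{"type":"number"}},"required":["deltas"]}

```bash
mkdir -p pics; cat > h.py <<'E'
import numpy as np, cv2
from scipy.spatial.transform import Rotation as R
from workcell import readout, read_camera, finish_job, bot
def rot(a):
    a=np.array(a,float)
    if a.shape==(3,3): return a
    return R.from_rotvec(a).as_matrix() if a.size==3 else R.from_quat(a).as_matrix()
def ray(c,uv):
    K=np.array([[c['fx'],0,c['cx']],[0,c['fy'],c['cy']],[0,0,1.]])
    p=cv2.undistortPoints(np.array(uv,float).reshape(-1,1,2),K,np.array(c['dist'],float)).reshape(-1,2)
    return np.c_[p,np.ones(len(p))]@rot(c['attitude']).T
def onplane(c,uv,z):
    d=ray(c,uv); o=np.array(c['origin'])
    return o+d*((z-o[2])/d[:,2:3])
def proj(c,P):
    K=np.array([[c['fx'],0,c['cx']],[0,c['fy'],c['cy']],[0,0,1.]])
    A=rot(c['attitude']).T
    return cv2.projectPoints(np.array(P,float).reshape(-1,1,3),cv2.Rodrigues(A)[0],-A@np.array(c['origin']),K,np.array(c['dist'],float))[0].reshape(-1,2)
E
python3 - <<'E'
from h import *
for n in ('scene','top'):
    c=read_camera(n); cv2.imwrite(f'pics/{n}0.png',c['color']); print(n,{k:v for k,v in c.items() if k!='color'})
print(readout.read_state())
E
```

```text
scene {'fx': 539.1121540933815, 'fy': 539.1121540933815, 'cx': 328.2428326925471, 'cy': 232.6902637856318, 'dist': array([-0.11993686,  0.        ,  0.        ,  0.        ,  0.        ]), 'origin': array([-0.12296413, -0.48279849,  0.98765391]), 'attitude': array([-2.11613725,  1.24142451, -0.4611049 ])}
top {'fx': 453.47568364637, 'fy': 453.47568364637, 'cx': 326.9695760709066, 'cy': 240.08880754345066, 'dist': array([-0.08966196,  0.        ,  0.        ,  0.        ,  0.        ]), 'origin': array([ 0.37197921, -0.06823008,  1.05398426]), 'attitude': array([-2.10522391,  2.14401754, -0.23067678])}
{'time': 0.1, 'q': array([ 1.18308884e+00,  2.64693337e-01,  1.60524222e+00, -2.86555976e-05,
        1.27368866e+00, -3.68795665e-02]), 'joint_vel': array([ 0.00027299, -0.00306608, -0.00363146, -0.00215664,  0.0010885 ,
        0.00219346]), 'joint_torque': array([ 1.17581338e-03, -5.16711581e+01, -3.68588483e+01,  8.96459483e-05,
        6.30605151e-03, -2.07831226e-05]), 'tool_pos': array([0.2317423 , 0.63330807, 0.24707344]), 'tcp_rot': array([-0.54817411, -3.09298862,  0.0031282 ]), 'wrist_force': array([-0.0062799 , -0.2862057 , -0.40837076]), 'torque': array([0.01507549, 0.03117319, 0.04309631]), 'grip_force': 0.0, 'width': 1.0007063591482792}
```

View pics/top0.png

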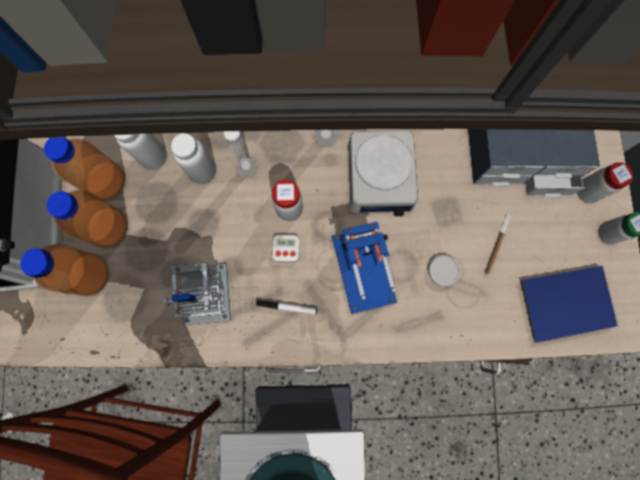

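View pics/scene0.png

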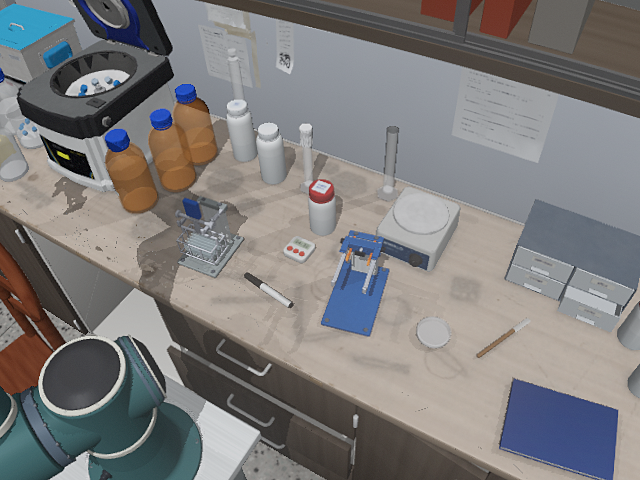

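```bash
python3 - <<'E'
from h import *
t=cv2.imread('pics/top0.png'); s=cv2.imread('pics/scene0.png')
f=lambda im,x,y,w,h,k:cv2.resize(im[y:y+h,x:x+w],None,fx=k,fy=k,interpolation=cv2.INTER_CUBIC)
a=np.hstack([f(t,155,245,100,100,4),f(s,165,190,100,100,4)])
b=np.hstack([f(t,315,215,100,75+25,4)[:,:],f(s,310,225,100,100,4)])
cv2.imwrite('pics/ca.png',a); cv2.imwrite('pics/cb.png',b)
E
```

```text
(no output)
```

View pics/ca.png

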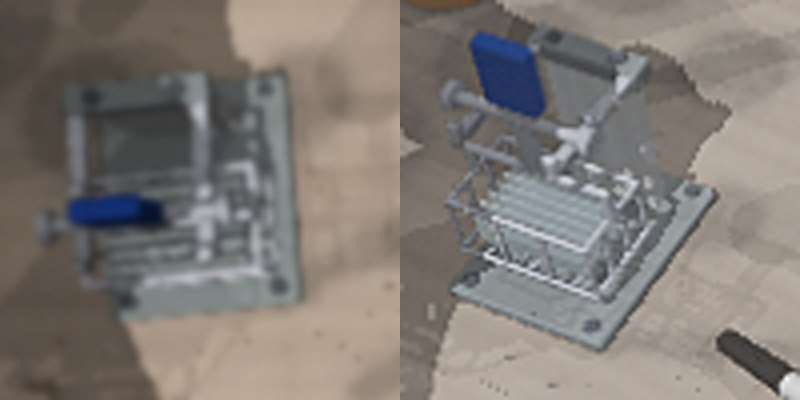

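View pics/cb.png

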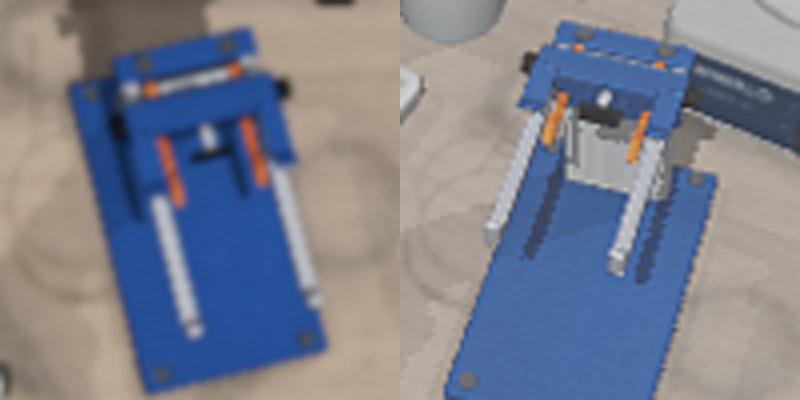

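```bash
python3 - <<'E'
from h import *
T=read_camera('top');S=read_camera('scene')
tp=lambda p,ox=155,oy=245:np.array(p)/4.+[ox,oy]
yaw=lambda a,b:np.degrees(np.arctan2(*(b-a)[[1,0]]))
P=onplane(T,tp([(285,72),(300,300),(118,320)]),.006)
Q=onplane(S,tp([(717-400,195),(605-400,348),(453-400,290)],165,190),.006)
for A in(P,Q): print('drain base far-right,near-right,near-left\n',A.round(4),'yaw',yaw(A[1],A[0]),yaw(A[1],A[2])-90)
def tri(a,b):
    o1,o2=np.array(T['origin']),np.array(S['origin']);d1,d2=ray(T,[a])[0],ray(S,[b])[0]
    k=np.linalg.lstsq(np.c_[d1,-d2],o2-o1,rcond=None)[0]
    p,q=o1+k[0]*d1,o2+k[1]*d2; return (p+q)/2,np.linalg.norm(p-q)
def blue(c,x0,y0,x1,y1):
    h=cv2.cvtColor(c['color'],cv2.COLOR_BGR2HSV);m=cv2.inRange(h,(105,130,40),(130,255,255))
    k=np.zeros_like(m);k[y0:y1,x0:x1]=m[y0:y1,x0:x1];ys,xs=np.nonzero(k);return xs.mean(),ys.mean()
print('handle',tri(blue(T,165,285,200,310),blue(S,178,195,205,222)))
tips=onplane(T,tp([(193,335),(315,303)],315,215),.134); print('dry tips top',tips, yaw(*tips[::-1])-90)
tips=onplane(S,tp([(492-400,235),(616-400,268)],310,225),.134); print('dry tips scene',tips,yaw(*tips[::-1])-90)
B=onplane(T,tp([(72,85),(150,392),(325,350)],315,215),.006);print(B.round(4),yaw(B[1],B[0]),yaw(B[2],B[1])-90)
pr=onplane(T,tp([(160,198),(193,335),(278,168),(315,303)],315,215),.128);print(yaw(pr[1],pr[0]),yaw(pr[3],pr[2]))
E
```

```text
drain base far-right,near-right,near-left
 [[0.5322 0.1475 0.006 ]
 [0.4004 0.1363 0.006 ]
 [0.3902 0.241  0.006 ]] yaw 4.849464386537464 5.564214033393895
drain base far-right,near-right,near-left
 [[0.5332 0.1471 0.006 ]
 [0.4041 0.1349 0.006 ]
 [0.3942 0.2423 0.006 ]] yaw 5.37570348808411 5.261681018332368
handle (array([0.44086526, 0.1968281 , 0.16957608]), np.float64(0.0007880331624278442))
dry tips top [[ 0.43485027 -0.15739224  0.134     ]
 [ 0.44974338 -0.22018369  0.134     ]] 13.343064381647693
dry tips scene [[ 0.43468678 -0.15986304  0.134     ]
 [ 0.44625285 -0.22272254  0.134     ]] 10.425745952534953
[[ 0.5919 -0.1033  0.006 ]
 [ 0.4115 -0.144   0.006 ]
 [ 0.4333 -0.2459  0.006 ]] 12.71253228367151 12.074121148081574
11.696075654529848 12.825171149065122
```

Request:
jog_arm --deltas '[-0.04, -0.05, -0.03, 0, 0, 8, 0.2, -0.08, -0.096, -0.04, 0, 0, 16, 0.2, -0.12, -0.144, -0.05, 0, 0, 24, 0.2, -0.16, -0.192, -0.05, 0, 0, 32, 0.2, -0.2, -0.235, -0.05, 0, 0, 40, 0.2, -0.24, -0.262, -0.05, 0, 0, 48, 0.2, -0.28, -0.29, -0.05, 0, 0, 56, 0.2, -0.315, -0.315, -0.05, 0, 0, 64.6, 0.2]' --squeeze 40

```text
time: 1.0
tool_pos: [0.3907, 0.2742, 0.2981]
tcp_rot: [2.122, 2.316, 0.001]
wrist_force: [-0.2, 0.5, -0.2]
width: 0.597
grip_force: 0.0
```

```bash
python3 - <<'E'
from h import *
c=read_camera('wrist'); cv2.imwrite('pics/w1.png',c['color'])
s=readout.read_state(); print(s['time'],s['tool_pos'],rot(s['tcp_rot']).round(3),s['q'],s['width'],bot.tip_extent)
h=cv2.cvtColor(c['color'],cv2.COLOR_BGR2HSV);m=cv2.inRange(h,(105,130,40),(130,255,255))
n,l,st,ce=cv2.connectedComponentsWithStats(m)
for i in range(1,n):
    if st[i,4]>300:
        r=cv2.minAreaRect(np.argwhere(l==i)[:,::-1].astype(np.float32)); b=onplane(c,cv2.boxPoints(r),.19); print(st[i],ce[i],onplane(c,[ce[i]],.19),b.round(4).tolist())
E
```

```text
1.05 [0.39462731 0.26804216 0.29813795] [[-0.076  0.997  0.004]
 [ 0.997  0.076 -0.006]
 [-0.006  0.004 -1.   ]] [ 0.54922842 -0.14672492  1.94575138 -0.00709899  1.34206518  0.47445204] 0.6013075682704212 0.017
[359 303  21  63 997] [368.17652959 334.56369107] [[0.43480054 0.20915525 0.19      ]] [[0.4219, 0.2337, 0.19], [0.4349, 0.2366, 0.19], [0.4478, 0.1841, 0.19], [0.4341, 0.1809, 0.19]]
```

View pics/w1.png

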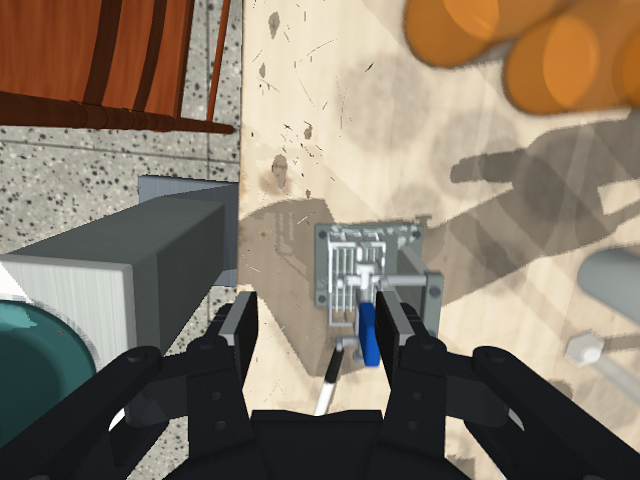

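Request:
jog_arm --deltas '[-0.033, 0.0185, 0.05, 0, 0, 0, 0.2, -0.033, 0.0185, 0.05, 0, 0, 0, 0.2, -0.033, 0.0185, 0.05, 0, 0, 0, 0.2, -0.033, 0.0185, 0.05, 0, 0, 0, 0.2]'

```text
time: 1.45
tool_pos: [0.4116, 0.2457, 0.2483]
tcp_rot: [-2.115, -2.322, -0.0]
wrist_force: [0.0, 0.5, -0.6]
width: 0.601
grip_force: 0.0
```

```bash
cat > look.py <<'E'
from h import *
c=read_camera('wrist'); cv2.imwrite('pics/w2.png',c['color'])
s=readout.read_state(); print(s['time'],s['tool_pos'],rot(s['tcp_rot']).round(3),s['wrist_force'])
print(c['origin'])
h=cv2.cvtColor(c['color'],cv2.COLOR_BGR2HSV);m=cv2.inRange(h,(105,130,40),(130,255,255))
n,l,st,ce=cv2.connectedComponentsWithStats(m)
for i in range(1,n):
    if st[i,4]>300:
        b=cv2.boxPoints(cv2.minAreaRect(np.argwhere(l==i)[:,::-1].astype(np.float32))); print(st[i],b.round().tolist(),onplane(c,b,.19).round(4).tolist())
yw=np.radians(5.3)
for x,y in((.441,.197),):
    ex=np.array([np.cos(yw),np.sin(yw),0]);ey=np.array([-ex[1],ex[0],0])
    print(proj(c,[np.array([x,y,z])+a*.006*ex+b*.018*ey for z in(.19,.142) for a,b in((-1,-1),(1,-1),(1,1),(-1,1))]).round())
E
python3 look.py
```

```text
1.5 [0.41192287 0.24621718 0.24901577] [[-0.094  0.996  0.001]
 [ 0.996  0.094  0.001]
 [ 0.001  0.001 -1.   ]] [ 0.94814932 -0.17322249  0.23181092]
[0.40391239 0.31937092 0.37392458]
[ 342  292   25   82 1692] [[342.0, 292.0], [366.0, 292.0], [366.0, 373.0], [342.0, 373.0]] [[0.4264, 0.2363, 0.19], [0.4399, 0.2375, 0.19], [0.447, 0.184, 0.19], [0.4324, 0.1826, 0.19]]
[[348. 379.]
 [368. 379.]
 [370. 327.]
 [350. 327.]
 [343. 337.]
 [359. 337.]
 [360. 292.]
 [344. 292.]]
```

View pics/w2.png

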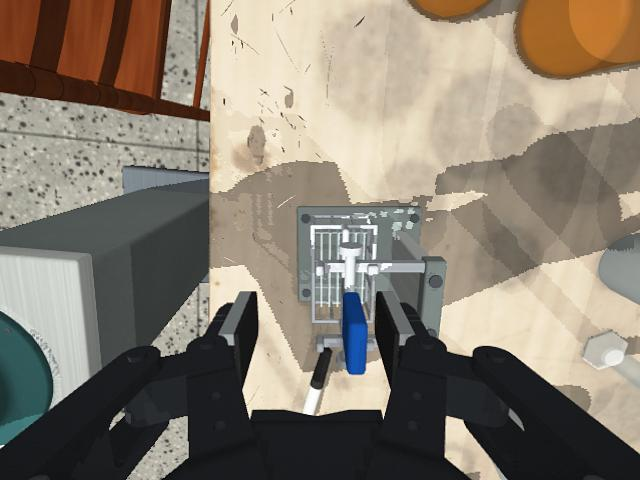

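Request:
jog_arm --deltas '[-0.024, 0.0115, 0, 0, 0, 0, 0.2, -0.048, 0.023, 0, 0, 0, 0, 0.2, -0.048, 0.023, 0, 0, 0, 0, 0.2, -0.048, 0.023, 0.025, 0, 0, 0, 0.2, -0.048, 0.023, 0.035, 0, 0, 0, 0.2, -0.048, 0.023, 0.035, 0, 0, 0, 0.2]'

```text
time: 2.1
tool_pos: [0.4376, 0.1999, 0.2116]
tcp_rot: [-2.113, -2.322, 0.004]
wrist_force: [-0.7, -0.9, -0.8]
width: 0.596
grip_force: 0.0
```

```bash
python3 look.py
```

```text
2.15 [0.43831076 0.20001764 0.21258285] [[-0.094  0.996 -0.002]
 [ 0.996  0.094 -0.   ]
 [-0.    -0.002 -1.   ]] [ 0.72381476 -0.62181052  0.01895461]
[0.43018977 0.27371464 0.33711996]
[ 310  242   26   97 2250] [[310.0, 242.0], [335.0, 242.0], [335.0, 338.0], [310.0, 338.0]] [[0.4312, 0.2293, 0.19], [0.4421, 0.2304, 0.19], [0.4472, 0.1831, 0.19], [0.4354, 0.182, 0.19]]
[[312. 345.]
 [337. 345.]
 [339. 274.]
 [312. 274.]
 [313. 300.]
 [333. 300.]
 [334. 243.]
 [313. 243.]]
```

View pics/w2.png

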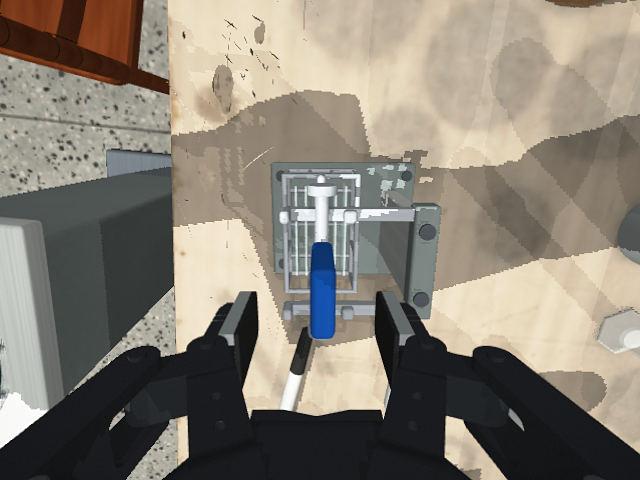

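Request:
jog_arm --deltas '[0, 0.0015, 0.012, 0, 0, 0, 0.2, 0, 0.0015, 0.024, 0, 0, 0, 0.2, 0, 0.0015, 0.0365, 0, 0, 0, 0.2, 0, 0.0015, 0.0365, 0, 0, 0, -0.3, 0, 0.0015, 0.0365, 0, 0, 0, -0.6, 0, 0.0015, 0.0365, 0, 0, 0, -1, 0, 0.0015, 0.0365, 0, 0, 0, -1, 0, 0.0015, 0.0365, 0, 0, 0, -1]' --squeeze 50

```text
time: 2.95
tool_pos: [0.4409, 0.1994, 0.1766]
tcp_rot: [2.116, 2.322, 0.001]
wrist_force: [0.7, 0.1, -1.7]
width: 0.129
grip_force: 51.3
```

Request:
jog_arm --deltas '[0, 0, 0, 0, 0, 0, -1, 0, 0, 0, 0, 0, 0, -1, 0, 0, 0, 0, 0, 0, -1]'

```text
time: 3.25
tool_pos: [0.4408, 0.1994, 0.1766]
tcp_rot: [2.116, 2.322, 0.0]
wrist_force: [-1.0, -0.3, -0.3]
width: 0.133
grip_force: 51.4
```

Request:
jog_arm --deltas '[0, 0, -0.004, 0, 0, 0, -1, 0, 0, -0.009, 0, 0, 0, -1, 0, 0, -0.014, 0, 0, 0, -1, 0, 0, -0.0175, 0, 0, 0, -1, 0, 0, -0.0175, 0, 0, 0, -1, 0, 0, -0.0175, 0, 0, 0, -1]'

```text
time: 3.85
tool_pos: [0.4408, 0.1994, 0.194]
tcp_rot: [2.116, 2.322, 0.0]
wrist_force: [-1.2, 0.5, -3.2]
width: 0.132
grip_force: 51.2
```

```bash
python3 - <<'E'
from h import *
s=readout.read_state(); print(s['tool_pos'],s['wrist_force'],s['torque'],s['grip_force'])
c=read_camera('scene'); i=c['color'][140:290,120:320]; cv2.imwrite('pics/s2.png',cv2.resize(i,None,fx=4,fy=4,interpolation=cv2.INTER_CUBIC))
E
```

```text
[0.44076163 0.19940158 0.19403521] [-1.22361405  0.45298576 -3.22873921] [-0.02878447  0.01305289 -0.0063846 ] 51.18477165699005
```

View pics/s2.png

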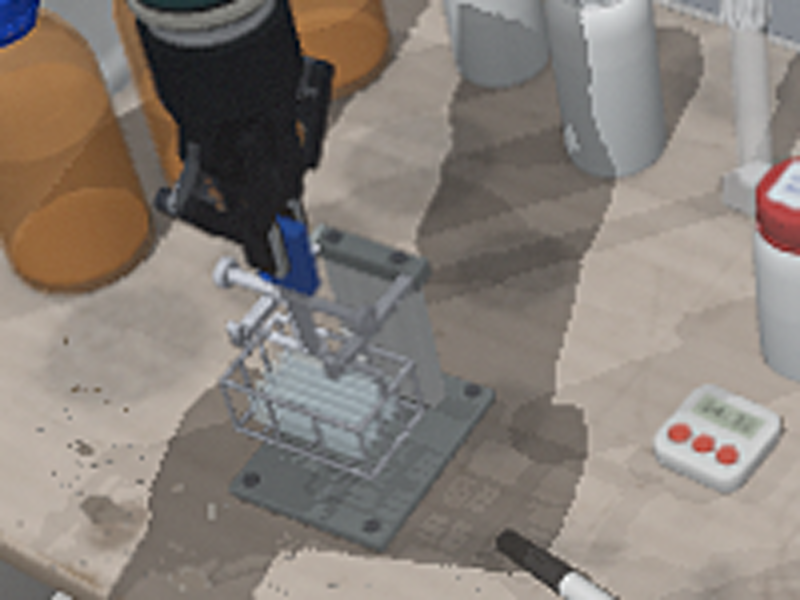

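Request:
jog_arm --deltas '[0, -0.006, 0, 0, 0, 0, -1, 0, -0.018, 0, 0, 0, 0, -1, 0, -0.033, 0, 0, 0, 0, -1, 0, -0.048, 0, 0, 0, 0, -1, 0, -0.062, 0, 0, 0, 0, -1, 0, -0.074, 0, 0, 0, 0, -1, 0, -0.08, 0, 0, 0, 0, -1, 0, -0.08, 0, 0, 0, 0, -1]'

```text
time: 4.7
tool_pos: [0.3602, 0.1919, 0.194]
tcp_rot: [2.115, 2.322, 0.001]
wrist_force: [0.7, 0.3, -2.5]
width: 0.13
grip_force: 51.1
```

```bash
python3 - <<'E'
from h import *
s=readout.read_state(); print(s['tool_pos'],s['wrist_force'],s['torque'],rot(s['tcp_rot']).round(3).tolist())
T=read_camera('top')
# landmark: marker position at z=.01
print(onplane(T,[(258,300),(317,310),(275,234),(299,261),(432,270),(459,270)],.01).round(3))
E
```

```text
[0.36019728 0.19193151 0.19396853] [ 0.65811515  0.3317354  -2.48796123] [-0.00859522 -0.03191803 -0.05031293] [[-0.093, 0.996, 0.0], [0.996, 0.093, 0.0], [0.0, 0.0, -1.0]]
[[ 0.445  0.072  0.01 ]
 [ 0.42  -0.063  0.01 ]
 [ 0.599  0.033  0.01 ]
 [ 0.534 -0.023  0.01 ]
 [ 0.507 -0.333  0.01 ]
 [ 0.505 -0.397  0.01 ]]
```

Request:
jog_arm --deltas '[-0.01, 0.002, -0.005, 0, 0, 0, -1, -0.03, 0.005, -0.012, 0, 0, 0, -1, -0.055, 0.009, -0.02, 0, 0, 0, -1, -0.082, 0.013, -0.026, 0, 0, 0, -1, -0.11, 0.018, -0.03, 0, 0, 0, -1, -0.14, 0.023, -0.03, 0, 0, 0, -1, -0.168, 0.028, -0.03, 0, 0, 0, -1, -0.196, 0.032, -0.03, 0, 0, 0, -1]' --squeeze 80

```text
time: 5.55
tool_pos: [0.412, -0.0024, 0.2246]
tcp_rot: [2.116, 2.32, 0.001]
wrist_force: [-0.2, 0.4, -3.0]
width: 0.125
grip_force: 82.0
```

Request:
jog_arm --deltas '[-0.028, -0.002, 0, 0, 0, -0.5, -1, -0.058, -0.008, 0, 0, 0, -1.5, -1, -0.09, -0.015, 0, 0, 0, -2.5, -1, -0.12, -0.022, 0, 0, 0, -4, -1, -0.15, -0.03, 0, 0, 0, -5, -1, -0.175, -0.036, 0, 0, 0, -6, -1, -0.192, -0.041, 0, 0, 0, -7, -1, -0.199, -0.042, 0, 0, 0, -7, -1]'

```text
time: 6.35
tool_pos: [0.3874, -0.2048, 0.2243]
tcp_rot: [1.973, 2.444, -0.001]
wrist_force: [-0.4, -0.5, -2.9]
width: 0.129
grip_force: 82.0
```

Request:
jog_arm --deltas '[0, 0, 0.01, 0, 0, 0, -1, 0, 0, 0.02, 0, 0, 0, -1, 0, 0, 0.03, 0, 0, 0, -1, 0, 0, 0.03, 0, 0, 0, -1, 0, 0, 0.03, 0, 0, 0, -1]'

```text
time: 6.85
tool_pos: [0.3873, -0.2014, 0.1931]
tcp_rot: [-1.968, -2.447, 0.0]
wrist_force: [0.7, -0.5, -2.6]
width: 0.127
grip_force: 81.9
```

```bash
python3 - <<'E'
from h import *
s=readout.read_state(); p=s['tool_pos'];A=rot(s['tcp_rot']);print(s['time'],p,s['wrist_force'],s['torque'],A.round(3).tolist())
yw=np.degrees(np.arctan2(A[1,1],A[0,1]));print('yaw',yw)
c=read_camera('wrist'); T=read_camera('top')
f=lambda im,x,y,w,h,k:cv2.resize(im[y:y+h,x:x+w],None,fx=k,fy=k,interpolation=cv2.INTER_CUBIC)
np.savez('cams.npz',**{k+n:v for n,q in(('w',c),('t',T)) for k,v in q.items()})
cv2.imwrite('pics/m.png',np.hstack([f(c['color'],160,60,400,420,1),f(T['color'],310,215,100,105,4)]))
E
```

```text
6.85 [ 0.38730644 -0.20135996  0.19305915] [ 0.73729316 -0.46614059 -2.5771605 ] [ 0.00601884 -0.01204785 -0.00667026] [[-0.214, 0.977, -0.001], [0.977, 0.214, 0.001], [0.001, -0.001, -1.0]]
yaw 12.373512362043959
```

View pics/m.png

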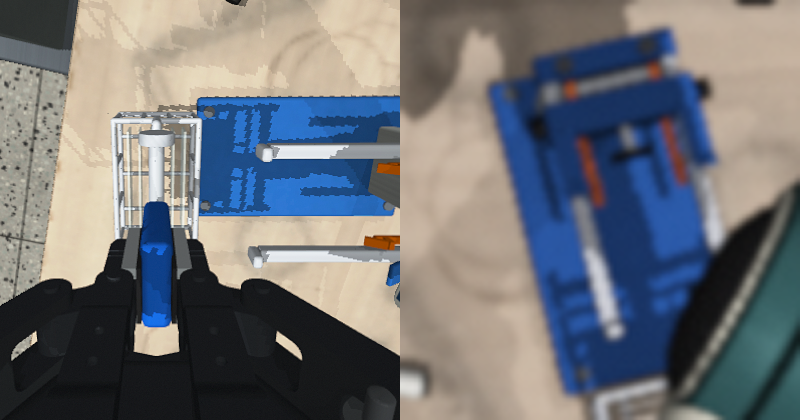

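```bash
python3 - <<'E'
from h import *
d=np.load('cams.npz');c={k[:-1]:d[k] for k in d.files if k.endswith('w')}
s=readout.read_state(); p=s['tool_pos'];A=rot(s['tcp_rot'])
uv=np.array([(416,212),(411,314),(430,204),(558,211),(420,306),(558,312)],float)  # tips centres; upper prong edges far
P=onplane(c,uv,.134); Q=onplane(c,uv[2:],.128)
loc=lambda P:((P-p)@A)[:,[1,0]].round(4)
print('tips (ahead, toolx)',loc(P[:2]),'world',P[:2].round(4)); q=loc(Q);print(q,[np.degrees(np.arctan2(*(q[i+1]-q[i])[::-1])) for i in(0,2)])
# collar: crop (155,137)->(315,197), z=.149
print('far collar',loc(onplane(c,[(315,197)],.155)))
# orange
h=cv2.cvtColor(c['color'],cv2.COLOR_BGR2HSV);m=cv2.inRange(h,(8,150,120),(22,255,255));m[:,:480]=0
n,l,st,ce=cv2.connectedComponentsWithStats(m)
for i in range(1,n):
    if st[i,4]>60: print(st[i],loc(onplane(c,[(st[i,0],st[i,1]+st[i,3]/2)],.13)))
E
```

```text
tips (ahead, toolx) [[ 0.0519  0.0363]
 [ 0.0539 -0.0242]] world [[ 0.4309 -0.1554  0.134 ]
 [ 0.4458 -0.214   0.134 ]]
[[ 0.0609  0.0395]
 [ 0.1307  0.0355]
 [ 0.0606 -0.0221]
 [ 0.1425 -0.0256]] [np.float64(-3.279838519512318), np.float64(-2.4470486423236153)]
far collar [[-0.0018  0.0478]]
[537 223  28  12 262] [[0.12   0.0259]]
[559 223  44  13 185] [[0.1319 0.0256]]
[524 296  62  14 557] [[ 0.1204 -0.0189]]
```

```bash
python3 - <<'E'
from h import *
d=np.load('cams.npz');c={k[:-1]:d[k] for k in d.files if k.endswith('w')}
s=readout.read_state(); p=s['tool_pos'];A=rot(s['tcp_rot'])
loc=lambda P:((P-p)@A)[:,[1,0]].round(4)
b=loc(onplane(c,[(357,158),(357,273),(552,157),(552,274)],.006)); print('base',b.tolist(),(b[0]+b[1])/2,(b[2]+b[3])/2)
g=c['color'].astype(int); lo=g.min(2)
h=cv2.cvtColor(c['color'],cv2.COLOR_BGR2HSV)
for r0,r1 in((195,225),(298,332)):
    out=[]
    for u in range(435,520,12):
        col=(lo[r0:r1,u]>150)&(h[r0:r1,u,1]<40)
        v=np.nonzero(col)[0]+r0
        if len(v): out.append((u,v.min(),v.max()))
    print([tuple(map(int,o)) for o in out])
for i in(0,1):
    pass
cv2.imwrite('pics/n.png',c['color'][180:340,380:580])
E
```

```text
base [[0.0338, 0.0571], [0.0374, -0.0495], [0.2007, 0.0574], [0.2212, -0.0501]] [0.0356 0.0038] [0.21095 0.00365]
[(435, 205, 218), (447, 205, 218), (459, 205, 218), (471, 205, 218), (483, 205, 218), (495, 205, 217), (507, 205, 217), (519, 207, 217)]
[(435, 311, 322), (447, 311, 322), (459, 311, 322), (471, 311, 322), (483, 311, 322), (495, 312, 322), (507, 312, 322), (519, 312, 322)]
```

```bash
python3 - <<'E'
from h import *
d=np.load('cams.npz');c={k[:-1]:d[k] for k in d.files if k.endswith('w')}
s=readout.read_state(); p=s['tool_pos'];A=rot(s['tcp_rot'])
loc=lambda P:((P-p)@A)[:,[1,0]].round(4)
print(loc(onplane(c,[(435,205),(500,205),(435,218),(435,311),(500,311),(435,322)],.128)).tolist())
print('far collar/ rod', loc(onplane(c,[(315,189),(315,205)],.1495)).tolist())
# handle top expected centre: TCP
print(proj(c,[p+A@np.array([.032+dx,.07,.0])+[0,0,.128-p[2]] for dx in(-.068,-.004,0.004)]).round(1))
E
```

```text
[[0.0637, 0.0389], [0.0989, 0.0389], [0.0644, 0.0316], [0.0698, -0.0253], [0.1084, -0.0252], [0.0705, -0.0327]]
far collar/ rod [[-0.0019, 0.0507], [-0.0019, 0.043]]
[[433.6 326.9]
 [444.5 224.4]
 [446.  210.2]]
```

Request:
jog_arm --deltas '[0.001, 0.006, -0.0015, 0, 0, 0, -1, 0.0025, 0.017, -0.0015, 0, 0, 0, -1, 0.0025, 0.03, -0.0015, 0, 0, 0, -1, 0.0025, 0.044, -0.0015, 0, 0, 0, -1, 0.0025, 0.057, -0.0015, 0, 0, 0, -1, 0.0025, 0.067, -0.0015, 0, 0, 0, -1, 0.0025, 0.071, -0.0015, 0, 0, 0, -1, 0.0025, 0.071, -0.0015, 0, 0, 0, -1]'

```text
time: 7.75
tool_pos: [0.457, -0.1845, 0.1952]
tcp_rot: [-1.969, -2.447, 0.0]
wrist_force: [-0.7, -0.0, -3.9]
width: 0.127
grip_force: 82.0
```

Request:
jog_arm --deltas '[0, 0, 0.004, 0, 0, 0, -1, 0, 0, 0.008, 0, 0, 0, -1, 0, 0, 0.012, 0, 0, 0, -1, 0, 0, 0.015, 0, 0, 0, -1, 0, 0, 0.016, 0, 0, 0, -1, 0, 0, 0.016, 0, 0, 0, -1, 0, 0, 0.016, 0, 0, 0, -1]'

```text
time: 8.45
tool_pos: [0.4565, -0.1847, 0.1795]
tcp_rot: [1.97, 2.446, 0.0]
wrist_force: [0.8, -0.0, -2.7]
width: 0.121
grip_force: 82.0
```

Request:
jog_arm --deltas '[0, 0, 0.001, 0, 0, 0, -1, 0, 0, 0.002, 0, 0, 0, -1, 0, 0, 0.0025, 0, 0, 0, -1, 0, 0, 0.0025, 0, 0, 0, -1]'

```text
time: 8.85
tool_pos: [0.4564, -0.1847, 0.1768]
tcp_rot: [-1.97, -2.447, 0.0]
wrist_force: [0.0, 0.4, -3.0]
width: 0.127
grip_force: 82.0
```

Request:
jog_arm --deltas '[0, 0, 0.0005, 0, 0, 0, -1, 0, 0, 0.0005, 0, 0, 0, -1]'

```text
time: 9.05
tool_pos: [0.4565, -0.1847, 0.1767]
tcp_rot: [1.97, 2.447, -0.0]
wrist_force: [-0.6, 0.8, 0.1]
width: 0.127
grip_force: 82.5
```

Request:
jog_arm --deltas '[0, 0, 0.0005, 0, 0, 0, -1, 0, 0, 0.0005, 0, 0, 0, -1]'

```text
time: 9.25
tool_pos: [0.4566, -0.1847, 0.1766]
tcp_rot: [1.97, 2.447, 0.0]
wrist_force: [-2.5, 1.1, 3.7]
width: 0.126
grip_force: 83.0
```

Request:
jog_arm --deltas '[0, 0.002, -0.0005, 0, 0, 0, -1, 0, 0.006, -0.0005, 0, 0, 0, -1, 0, 0.011, -0.0005, 0, 0, 0, -1, 0, 0.016, -0.0005, 0, 0, 0, -1, 0, 0.021, -0.0005, 0, 0, 0, -1, 0, 0.025, -0.0005, 0, 0, 0, -1, 0, 0.028, -0.0005, 0, 0, 0, -1, 0, 0.028, -0.0005, 0, 0, 0, -1]'

```text
time: 10.05
tool_pos: [0.4842, -0.179, 0.1766]
tcp_rot: [1.97, 2.447, -0.001]
wrist_force: [-2.9, -0.5, 3.8]
width: 0.127
grip_force: 82.9
```

```bash
cat > st.py <<'E'
from h import *
import sys
s=readout.read_state(); p=s['tool_pos'];A=rot(s['tcp_rot'])
yw=np.radians(12.37);ex=np.array([np.cos(yw),np.sin(yw),0])
print(s['time'],'x~',(p-[.4565,-.1847,0])@ex-.007,'z',p[2],'push',-s['wrist_force']@ex,'fz',s['wrist_force'][2],'tau',s['torque'])
c=read_camera('wrist');h=cv2.cvtColor(c['color'],cv2.COLOR_BGR2HSV);m=cv2.inRange(h,(8,150,120),(22,255,255))
n,l,st,ce=cv2.connectedComponentsWithStats(m)
for i in range(1,n):
    if st[i,4]>60: print(st[i],((onplane(c,[(st[i,0],ce[i][1])],.13)-p)@A)[0,[1,0]].round(4))
cv2.imwrite('pics/k.png',c['color'])
E
python3 st.py
```

```text
10.05 x~ 0.02126017830508016 z 0.17660518850977325 push 2.896774397648121 fz 3.8320109979980717 tau [-0.19637291  0.63314044  0.01138098]
[363 233  69  13 389] [0.0231 0.0237]
[482 236  14  10 122] [0.0835 0.0232]
[365 309  61  16 645] [ 0.0258 -0.0189]
[471 316  13  10  99] [ 0.0837 -0.0226]
```

Request:
jog_arm --deltas '[0, 0.002, -0.0006, 0, 0, 0, -1, 0, 0.006, -0.0008, 0, 0, 0, -1, 0, 0.011, -0.0008, 0, 0, 0, -1, 0, 0.015, -0.0008, 0, 0, 0, -1, 0, 0.017, -0.0008, 0, 0, 0, -1, 0, 0.018, -0.0008, 0, 0, 0, -1, 0, 0.018, -0.0008, 0, 0, 0, -1]'

```text
time: 10.8
tool_pos: [0.5016, -0.1747, 0.1769]
tcp_rot: [-1.97, -2.447, -0.0]
wrist_force: [-0.3, -0.6, -3.2]
width: 0.129
grip_force: 82.0
```

```bash
python3 st.py
```

```text
10.8 x~ 0.03914177403612442 z 0.17694990370308694 push 0.38219118102658506 fz -3.1814343065198685 tau [ 0.03611983 -0.00550904 -0.01296784]
[329 233  69  14 329] [0.0058 0.0232]
[444 237  15  10 137] [0.0645 0.0227]
[365 309  28  10 265] [ 0.0258 -0.0183]
[436 316  14  10 106] [ 0.0648 -0.023 ]
```

Request:
jog_arm --deltas '[0, 0.001, 0.0003, 0, 0, 0, -1, 0, 0.003, 0.0003, 0, 0, 0, -1, 0, 0.005, 0.0003, 0, 0, 0, -1, 0, 0.006, 0.0003, 0, 0, 0, -1, 0, 0.006, 0.0003, 0, 0, 0, -1]'

```text
time: 11.35
tool_pos: [0.5075, -0.1736, 0.1769]
tcp_rot: [1.97, 2.447, 0.0]
wrist_force: [0.4, -0.5, -3.3]
width: 0.122
grip_force: 82.0
```

Request:
jog_arm --deltas '[0, 0.001, 0, 0, 0, 0, -1, 0, 0.002, 0, 0, 0, 0, -1, 0, 0.003, 0, 0, 0, 0, -1, 0, 0.003, 0, 0, 0, 0, -1]'

```text
time: 11.75
tool_pos: [0.5102, -0.173, 0.1769]
tcp_rot: [-1.97, -2.447, 0.0]
wrist_force: [-0.8, 0.4, -2.8]
width: 0.125
grip_force: 82.0
```

Request:
jog_arm --deltas '[0, 0.001, 0, 0, 0, 0, -1, 0, 0.002, 0, 0, 0, 0, -1, 0, 0.003, 0, 0, 0, 0, -1, 0, 0.003, 0, 0, 0, 0, -1]'

```text
time: 12.15
tool_pos: [0.5132, -0.1723, 0.1769]
tcp_rot: [1.97, 2.447, 0.0]
wrist_force: [-1.1, -1.3, -2.7]
width: 0.13
grip_force: 82.1
```

```bash
python3 st.py
```

```text
12.15 x~ 0.05106736333376545 z 0.17691649642871435 push 1.3303069974532868 fz -2.650915700960448 tau [-0.00975003  0.12017637 -0.01024088]
[420 236  15  10 133] [0.0523 0.0229]
[325 238  49   7 169] [0.0038 0.0237]
[413 315  14  11 117] [ 0.0523 -0.0228]
```

Request:
jog_arm --deltas '[0, 0.0008, 0, 0, 0, 0, -1, 0, 0.0015, 0, 0, 0, 0, -1, 0, 0.002, 0, 0, 0, 0, -1, 0, 0.002, 0, 0, 0, 0, -1]'

```text
time: 12.6
tool_pos: [0.5151, -0.1719, 0.1769]
tcp_rot: [-1.97, -2.447, 0.0]
wrist_force: [-1.0, -0.3, -1.8]
width: 0.121
grip_force: 82.1
```

Request:
jog_arm --deltas '[0, 0.0008, 0, 0, 0, 0, -1, 0, 0.0015, 0, 0, 0, 0, -1, 0, 0.002, 0, 0, 0, 0, -1, 0, 0.002, 0, 0, 0, 0, -1]'

```text
time: 13.0
tool_pos: [0.5174, -0.1714, 0.1771]
tcp_rot: [1.97, 2.446, 0.001]
wrist_force: [-0.6, 0.4, -1.9]
width: 0.127
grip_force: 82.1
```

```bash
python3 st.py
```

```text
13.0 x~ 0.05535294010476157 z 0.17707483337830698 push 0.503181986698629 fz -1.9477353728230011 tau [0.01132362 0.03905995 0.02142779]
[411 236  15  10 137] [0.0478 0.0229]
[325 238  41   3  88] [0.0038 0.0242]
[405 315  14  11 116] [ 0.048  -0.0228]
```

Request:
jog_arm --deltas '[0, 0.0008, 0, 0, 0, 0, -1, 0, 0.0015, 0, 0, 0, 0, -1, 0, 0.0015, 0, 0, 0, 0, -1]'

```text
time: 13.35
tool_pos: [0.5187, -0.1711, 0.177]
tcp_rot: [1.97, 2.446, 0.0]
wrist_force: [0.4, -0.3, -1.7]
width: 0.123
grip_force: 82.1
```

Request:
jog_arm --deltas '[0, 0.0008, 0, 0, 0, 0, -1, 0, 0.0015, 0, 0, 0, 0, -1, 0, 0.0015, 0, 0, 0, 0, -1]'

```text
time: 13.65
tool_pos: [0.5201, -0.1708, 0.1769]
tcp_rot: [1.97, 2.447, 0.0]
wrist_force: [-0.9, -0.5, -2.8]
width: 0.128
grip_force: 82.2
```

```bash
python3 st.py
```

```text
13.65 x~ 0.05811795188374926 z 0.17693337348362398 push 1.0246699041367724 fz -2.787255990930343 tau [0.00186565 0.02621541 0.02247154]
[405 236  16  10 137] [0.0446 0.023 ]
[324 238  37   3  83] [0.0033 0.0242]
[400 316  14  10 115] [ 0.0452 -0.0229]
```

Request:
jog_arm --deltas '[0, 0.0005, 0, 0, 0, 0, -1, 0, 0.001, 0, 0, 0, 0, -1, 0, 0.001, 0, 0, 0, 0, -1]'

```text
time: 14.0
tool_pos: [0.5211, -0.1706, 0.1769]
tcp_rot: [1.97, 2.447, 0.0]
wrist_force: [0.3, -0.3, -1.9]
width: 0.128
grip_force: 82.2
```

Request:
jog_arm --deltas '[0, 0.0005, 0, 0, 0, 0, -1, 0, 0.001, 0, 0, 0, 0, -1, 0, 0.001, 0, 0, 0, 0, -1]'

```text
time: 14.3
tool_pos: [0.5221, -0.1704, 0.177]
tcp_rot: [1.97, 2.446, 0.0]
wrist_force: [1.5, 0.7, -0.9]
width: 0.124
grip_force: 82.2
```

```bash
python3 st.py
```

```text
14.3 x~ 0.06015989156708706 z 0.1769658319401892 push -1.6238045222513797 fz -0.9370391928709295 tau [ 0.01013599 -0.1330586  -0.0062799 ]
[290 231  18  13  67] [-0.014   0.0243]
[401 236  15  11 138] [0.0427 0.0229]
[324 238  33   3  74] [0.0033 0.0242]
[396 315  14  11 119] [ 0.043  -0.0229]
```

Request:
jog_arm --deltas '[0, 0.0005, 0, 0, 0, 0, -1, 0, 0.001, 0, 0, 0, 0, -1, 0, 0.001, 0, 0, 0, 0, -1]'

```text
time: 14.65
tool_pos: [0.523, -0.1702, 0.1769]
tcp_rot: [1.97, 2.447, 0.0]
wrist_force: [0.6, -0.2, -1.4]
width: 0.126
grip_force: 82.1
```

```bash
python3 st.py
```

```text
14.65 x~ 0.061113787113313355 z 0.17692054247339295 push -0.5048250504954022 fz -1.3601683914387577 tau [ 0.05494854 -0.14319574  0.08620509]
[288 231  20  13  81] [-0.0151  0.0239]
[399 236  16  10 137] [0.0416 0.0229]
[324 238  31   3  80] [0.0033 0.0241]
[394 316  14  10 119] [ 0.0419 -0.0229]
```

Request:
jog_arm --deltas '[0, 0.0005, 0, 0, 0, 0, -1, 0, 0.001, 0, 0, 0, 0, -1, 0, 0.001, 0, 0, 0, 0, -1]'

```text
time: 15.0
tool_pos: [0.5238, -0.17, 0.1769]
tcp_rot: [-1.97, -2.447, 0.0]
wrist_force: [-0.6, -0.3, -1.4]
width: 0.127
grip_force: 82.3
```

```bash
python3 st.py
```

```text
15.0 x~ 0.06184129112306599 z 0.1768907016207225 push 0.6101914921986882 fz -1.393440637712739 tau [-0.05515645  0.08164309  0.0431613 ]
[286 232  22  13  98] [-0.0161  0.0238]
[398 236  15  11 138] [0.041  0.0229]
[324 238  30   3  87] [0.0033 0.024 ]
[393 315  14  11 118] [ 0.0413 -0.0228]
```

Request:
jog_arm --deltas '[0, 0.0005, 0, 0, 0, 0, -1, 0, 0.001, 0, 0, 0, 0, -1, 0, 0.001, 0, 0, 0, 0, -1]'

```text
time: 15.35
tool_pos: [0.5246, -0.1698, 0.1768]
tcp_rot: [-1.97, -2.446, 0.001]
wrist_force: [-1.0, 0.1, -0.1]
width: 0.126
grip_force: 82.4
```

```bash
python3 st.py
```

```text
15.35 x~ 0.06268135457246234 z 0.1768418199642841 push 0.9132677292085623 fz -0.08233215752014961 tau [-0.09704887  0.32497827  0.07454195]
[284 232  24  13 123] [-0.0171  0.0235]
[396 236  16  10 139] [0.0401 0.023 ]
[324 238  28   3  82] [0.0033 0.024 ]
[391 314  15  12 121] [ 0.0403 -0.0228]
```

Request:
jog_arm --deltas '[0, 0.0005, 0, 0, 0, 0, -1, 0, 0.0005, 0, 0, 0, 0, -1]'

```text
time: 15.6
tool_pos: [0.5251, -0.1697, 0.1768]
tcp_rot: [-1.97, -2.446, 0.001]
wrist_force: [-1.8, -1.4, 0.1]
width: 0.125
grip_force: 82.4
```

```bash
python3 st.py
```

```text
15.6 x~ 0.06318769710861336 z 0.17683700196520716 push 2.022798849784137 fz 0.05772306092490455 tau [-0.14190369  0.53240133 -0.00211063]
[283 232  25  14 146] [-0.0176  0.0232]
[395 236  16  10 140] [0.0395 0.023 ]
[324 238  27   4 102] [0.0033 0.0238]
[390 316  15  10 119] [ 0.0397 -0.0229]
```

```bash
sed -i "s/^print(s\['time'\].*/ey=np.array([-ex[1],ex[0],0]);print(s['time'],'x~',round((p-[.4565,-.1847,0])@ex-.007,5),'z',p[2].round(5),'push',round(-s['wrist_force']@ex,2),'tau-push',round(s['torque']@ey\/.217,2),'fz',s['wrist_force'][2].round(2))/" st.py
```

Request:
jog_arm --deltas '[0, 0.0005, -0.0001, 0, 0, 0, -1, 0, 0.0007, -0.0001, 0, 0, 0, -1]'

```text
time: 15.85
tool_pos: [0.5255, -0.1696, 0.1767]
tcp_rot: [-1.97, -2.446, 0.001]
wrist_force: [-3.5, -0.1, 0.5]
width: 0.127
grip_force: 82.4
```

```bash
python3 st.py
```

```text
15.85 x~ 0.06364 z 0.17674 push 3.45 tau-push 3.68 fz 0.51
[282 234  27  13 171] [-0.0182  0.0228]
[394 236  16  11 142] [0.039  0.0229]
[324 238  27   4  82] [0.0033 0.0235]
[390 316  14  10 117] [ 0.0397 -0.0228]
```

Request:
jog_arm --deltas '[0, 0.0005, 0, 0, 0, 0, -1, 0, 0.0007, 0, 0, 0, 0, -1]'

```text
time: 16.1
tool_pos: [0.526, -0.1695, 0.1767]
tcp_rot: [-1.97, -2.446, 0.002]
wrist_force: [-4.7, -1.8, 0.3]
width: 0.126
grip_force: 82.5
```

```bash
python3 st.py
```

```text
16.1 x~ 0.06411 z 0.17674 push 4.99 tau-push 4.97 fz 0.34
[281 234  27  13 173] [-0.0187  0.0228]
[393 236  16  11 145] [0.0385 0.0228]
[324 239  26   3  77] [0.0033 0.0235]
[389 316  14  10 117] [ 0.0391 -0.0228]
```

Request:
jog_arm --deltas '[0, 0.0005, 0, 0, 0, 0, -1, 0, 0.0007, 0, 0, 0, 0, -1]'

```text
time: 16.35
tool_pos: [0.5264, -0.1694, 0.1768]
tcp_rot: [-1.969, -2.446, 0.003]
wrist_force: [-5.9, -2.8, 1.5]
width: 0.125
grip_force: 82.6
```

```bash
python3 st.py
```

```text
16.35 x~ 0.06458 z 0.17676 push 6.4 tau-push 5.74 fz 1.5
[280 234  28  13 179] [-0.0192  0.0228]
[393 236  15  11 149] [0.0385 0.0228]
[324 239  25   3  75] [0.0033 0.0235]
[388 317  14   9 114] [ 0.0385 -0.0229]
```

Request:
jog_arm --deltas '[0, 0.0005, 0, 0, 0, 0, -1, 0, 0.0007, 0, 0, 0, 0, -1]'

```text
time: 16.6
tool_pos: [0.5268, -0.1693, 0.1767]
tcp_rot: [-1.969, -2.445, 0.003]
wrist_force: [-6.8, -1.7, 2.3]
width: 0.128
grip_force: 82.7
```

```bash
python3 st.py
```

```text
16.6 x~ 0.06502 z 0.17675 push 6.98 tau-push 6.64 fz 2.27
[279 234  29  13 183] [-0.0197  0.0228]
[392 236  16  11 151] [0.038  0.0228]
[324 239  24   3  72] [0.0033 0.0235]
[387 316  15  10 118] [ 0.038  -0.0229]
```

Request:
jog_arm --deltas '[0, 0.0005, -0.0002, 0, 0, 0, -1, 0, 0.0007, -0.0003, 0, 0, 0, -1]'

```text
time: 16.85
tool_pos: [0.5272, -0.1692, 0.1768]
tcp_rot: [-1.969, -2.445, 0.004]
wrist_force: [-7.3, -3.0, 1.3]
width: 0.126
grip_force: 82.5
```

```bash
python3 st.py
```

```text
16.85 x~ 0.06536 z 0.17677 push 7.81 tau-push 6.97 fz 1.27
[279 234  29  13 178] [-0.0197  0.0227]
[391 236  16  11 150] [0.0374 0.0227]
[324 239  24   3  72] [0.0033 0.0235]
[387 316  14  10 115] [ 0.038  -0.0228]
```

Request:
jog_arm --deltas '[0, 0.0005, 0, 0, 0, 0, -1, 0, 0.0007, 0, 0, 0, 0, -1]'

```text
time: 17.1
tool_pos: [0.5276, -0.1691, 0.1767]
tcp_rot: [-1.968, -2.445, 0.005]
wrist_force: [-7.8, -2.8, 1.5]
width: 0.127
grip_force: 82.6
```

```bash
python3 st.py
```

```text
17.1 x~ 0.06578 z 0.17674 push 8.2 tau-push 7.53 fz 1.52
[277 234  31  13 181] [-0.0207  0.0228]
[390 236  16  11 150] [0.037  0.0227]
[324 239  23   3  69] [0.0033 0.0235]
[386 316  14  11 116] [ 0.0375 -0.0229]
```

Request:
jog_arm --deltas '[0, 0.0004, -0.0002, 0, 0, 0, -1, 0, 0.0007, -0.0002, 0, 0, 0, -1]'

```text
time: 17.35
tool_pos: [0.528, -0.169, 0.1768]
tcp_rot: [-1.968, -2.444, 0.006]
wrist_force: [-7.9, -3.8, 1.5]
width: 0.126
grip_force: 82.6
```

```bash
python3 st.py
```

```text
17.35 x~ 0.06617 z 0.17676 push 8.53 tau-push 8.38 fz 1.5
[277 234  31  13 189] [-0.0207  0.0228]
[390 236  16  11 147] [0.0369 0.0227]
[324 239  22   3  66] [0.0033 0.0235]
[385 316  15  11 121] [ 0.0369 -0.023 ]
```

Request:
jog_arm --deltas '[0, 0.0004, 0, 0, 0, 0, -1, 0, 0.0006, 0, 0, 0, 0, -1]'

```text
time: 17.6
tool_pos: [0.5283, -0.1689, 0.1768]
tcp_rot: [-1.968, -2.444, 0.006]
wrist_force: [-8.7, -3.4, 2.5]
width: 0.125
grip_force: 82.6
```

```bash
python3 st.py; python3 - <<'E'
from h import *
c=cv2.imread('pics/k.png')
cv2.imwrite('pics/k2.png',cv2.resize(c[200:350,240:440],None,fx=4,fy=4,interpolation=cv2.INTER_CUBIC))
E
```

```text
17.6 x~ 0.06653 z 0.17675 push 9.21 tau-push 8.87 fz 2.46
[276 234  32  13 187] [-0.0212  0.0228]
[389 237  16  10 149] [0.0364 0.0227]
[324 239  22   3  65] [0.0033 0.0235]
[385 316  14  11 117] [ 0.0369 -0.0229]
```

View pics/k2.png

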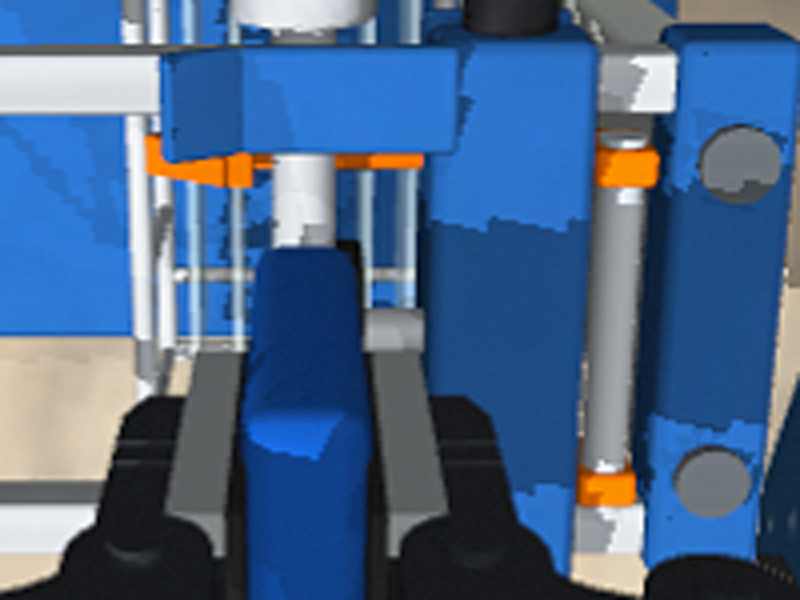

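Request:
jog_arm --deltas '[0, -0.0007, 0, 0, 0, 0, -1, 0, -0.0015, 0, 0, 0, 0, -1, 0, -0.0015, 0, 0, 0, 0, -1]'

```text
time: 17.95
tool_pos: [0.5273, -0.1692, 0.1768]
tcp_rot: [-1.968, -2.444, 0.005]
wrist_force: [-7.3, -2.5, 1.0]
width: 0.123
grip_force: 82.5
```

```bash
python3 st.py
```

```text
17.95 x~ 0.06549 z 0.17677 push 7.69 tau-push 7.24 fz 0.99
[278 234  30  13 184] [-0.0202  0.0228]
[391 237  16  10 149] [0.0375 0.0227]
[324 239  23   3  69] [0.0033 0.0235]
[386 316  15  11 116] [ 0.0375 -0.023 ]
```

Request:
jog_arm --deltas '[0, -0.0007, 0, 0, 0, 0, -1, 0, -0.0012, 0, 0, 0, 0, -1, 0, -0.0012, 0, 0, 0, 0, -1]'

```text
time: 18.3
tool_pos: [0.5266, -0.1693, 0.1768]
tcp_rot: [-1.969, -2.445, 0.004]
wrist_force: [-6.3, -2.4, -0.1]
width: 0.129
grip_force: 82.4
```

```bash
python3 st.py
```

```text
18.3 x~ 0.06475 z 0.17678 push 6.63 tau-push 6.09 fz -0.1
[280 234  28  13 178] [-0.0192  0.0228]
[392 236  16  11 148] [0.038  0.0227]
[324 239  25   3  75] [0.0033 0.0235]
[388 316  14  10 115] [ 0.0386 -0.0228]
```

Request:
jog_arm --deltas '[0, -0.0007, 0, 0, 0, 0, -1, 0, -0.0014, 0, 0, 0, 0, -1, 0, -0.0014, 0, 0, 0, 0, -1]'

```text
time: 18.65
tool_pos: [0.5257, -0.1695, 0.1768]
tcp_rot: [-1.969, -2.446, 0.002]
wrist_force: [-5.0, -2.9, -0.3]
width: 0.127
grip_force: 82.2
```

```bash
python3 st.py
```

```text
18.65 x~ 0.06387 z 0.17681 push 5.47 tau-push 4.66 fz -0.26
[281 233  27  14 179] [-0.0187  0.0228]
[394 236  16  11 152] [0.039  0.0228]
[324 239  26   3  78] [0.0033 0.0235]
[389 316  15  10 120] [ 0.0391 -0.0229]
```

Request:
jog_arm --deltas '[0, -0.0007, 0, 0, 0, 0, -1, 0, -0.0012, 0, 0, 0, 0, -1, 0, -0.0012, 0, 0, 0, 0, -1]'

```text
time: 19.0
tool_pos: [0.5253, -0.1696, 0.1769]
tcp_rot: [-1.97, -2.446, 0.0]
wrist_force: [-2.7, -1.6, -5.0]
width: 0.128
grip_force: 81.7
```

```bash
python3 st.py
```

```text
19.0 x~ 0.06347 z 0.17688 push 2.99 tau-push 2.58 fz -5.03
[282 234  26  13 168] [-0.0182  0.0227]
[395 236  15  11 141] [0.0396 0.0228]
[324 239  27   3  81] [0.0033 0.0235]
[390 316  14  10 116] [ 0.0397 -0.0229]
```

Request:
jog_arm --deltas '[0, -0.0005, 0.0002, 0, 0, 0, -1, 0, -0.0009, 0.0003, 0, 0, 0, -1, 0, -0.0009, 0.0003, 0, 0, 0, -1]'

```text
time: 19.35
tool_pos: [0.5251, -0.1696, 0.177]
tcp_rot: [1.97, 2.446, 0.001]
wrist_force: [-0.2, -0.9, -6.6]
width: 0.127
grip_force: 81.3
```

```bash
python3 st.py
```

```text
19.35 x~ 0.0632 z 0.17703 push 0.41 tau-push 0.21 fz -6.6
[282 233  26  14 175] [-0.0182  0.0228]
[395 236  16  11 141] [0.0396 0.0229]
[325 238  26   4  84] [0.0038 0.0235]
[390 316  15  10 119] [ 0.0397 -0.0229]
```

Request:
jog_arm --deltas '[0, 0, 0.0004, 0, 0, 0, -1, 0, 0, 0.0004, 0, 0, 0, -1]'

```text
time: 19.6
tool_pos: [0.525, -0.1697, 0.177]
tcp_rot: [1.97, 2.446, 0.001]
wrist_force: [0.4, -0.9, -5.3]
width: 0.124
grip_force: 81.5
```

Request:
jog_arm --deltas '[0, 0, 0, 0, 0, 0, -0.7, 0, 0, 0, 0, 0, 0, -0.5, 0, 0, 0, 0, 0, 0, -0.3, 0, 0, 0, 0, 0, 0, -0.2, 0, 0, 0, 0, 0, 0, -0.1, 0, 0, 0, 0, 0, 0, -0.1, 0, 0, 0, 0, 0, 0, -0.1]' --squeeze 20

```text
time: 20.3
tool_pos: [0.5246, -0.1698, 0.1768]
tcp_rot: [-1.971, -2.447, -0.0]
wrist_force: [0.2, 0.4, -0.3]
width: 0.446
grip_force: 0.0
```

```bash
python3 st.py
```

```text
20.3 x~ 0.06275 z 0.17679 push -0.27 tau-push -0.28 fz -0.25
[283 234  26  12 160] [-0.0176  0.023 ]
[396 236  16  10 139] [0.0401 0.023 ]
[325 238  27   4 107] [0.0038 0.0237]
[329 309  22  10 198] [ 0.0063 -0.0183]
[286 310  10  13  93] [-0.0172 -0.02  ]
```

Request:
jog_arm --deltas '[0, 0, -0.008, 0, 0, 0, 0, 0, 0, -0.025, 0, 0, 0, 0, 0, 0, -0.05, 0, 0, 0, 0, 0, 0, -0.08, 0, 0, 0, 0, 0, 0, -0.1, 0, 0, 0, 0, 0, 0, -0.1, 0, 0, 0, 0, 0, 0, -0.1, 0, 0, 0, 0]'

```text
time: 21.05
tool_pos: [0.5249, -0.1699, 0.2774]
tcp_rot: [1.97, 2.446, 0.001]
wrist_force: [0.2, 0.1, 0.5]
width: 0.494
grip_force: 0.0
```

```bash
python3 st.py; python3 - <<'E'
from h import *
c=read_camera('wrist');h=cv2.cvtColor(c['color'],cv2.COLOR_BGR2HSV)
# rod-adjacent row scan: classes along x near upper tooth row (O orange, W white, b blue, .)
p=readout.read_state()['tool_pos'];A=rot(readout.read_state()['tcp_rot'])
cen=np.array([.5251,-.1696,.132]) ; ex=A[:,1]*[1,1,0];ey=A[:,0]*[1,1,0]
for y in(-.0225,.0225):
  for z in(.133,):
    r=''
    for x in np.arange(-.03,.03,.001):
        u,v=proj(c,[cen+ex*x+ey*(y+.001)+[0,0,z-.132]])[0].round().astype(int)
        H,S,V=map(int,h[v,u]); r+='O' if 5<H<25 and S>150 else 'W' if S<60 and V>120 else 'b' if 100<H<130 and S>100 else '.'
    print(y,r)
E
```

```text
21.05 x~ 0.06295 z 0.27739 push -0.25 tau-push 0.05 fz 0.5
[294 200  17   8  98] [-0.0181  0.0239]
[322 201  18   5  83] [0.0039 0.0243]
[324 252  15   7  92] [ 0.0057 -0.0192]
-0.0225 WWWWWWWWWWWW.OOOOOO.bbbbbbbbbbbbbbb.WW..WWWWWWWWbbbbbbbbbbbb
0.0225 bbbbbbbWWWWW.OOOOOOOOOOOO.WWWWWWW.OOOOOOOOOOOOOObbbbbbbbbbbb
```

```bash
python3 -c "
from h import *
print(finish_job())"
```

```text
the job is handed in; nothing more can be done
None
```

I moved the rack to the drying stand, slid it home, let go and handed the job in at about 21 s. The keeper appears to have snapped up behind the rod: the rod held against it when I backed off, and the last wrist image shows its tooth just behind the rod. From the push force (about 9 N at most), I estimate the buffer never went past about 4.6 mm; no verdict came back, and I had no direct reading of the buffer or keeper.

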